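Probe thermometer held ready in the green mug

TASK

Draw the red probe thermometer out of its white slanted dock, turn it upright with the thin steel stem pointing straight down, and hold it with the tip in the middle of the green mug, about half-way down, so that it is ready when hot milk comes. Finish while still holding it there: do not let go, and the thermometer must not touch the mug or anything but the gripper. Leave both mugs and the other things standing where they are.

Things in the scene. Friction and masses are not known exactly. Their poses are not given: they have to be found in the camera images.
- probe_handle (a point): Centre of the loose red thermometer's handle, a rounded bar 100 long, 24 wide (own y), 16 thick (own x), display on -x; about 90 g. Own z runs from the steel tip up to the handle's free end. Tip: 145 from here along -z. Starts in the dock leaning 50 degrees from vertical, free end up and away from the robot, y level, display up. Can be pinched across its 24 width from above.
- probe_tip (a point): Tip of the thermometer's steel stem, which is 6 in diameter, 95 long and on the handle's axis; own axes as those of probe_handle. At the start it is at the bottom of the dock's sleeve, about 22 above the worktop.
- dock_mouth (a point): Mouth of the fixed white dock's bore, 83 above the worktop; the handle's end rests here. Axes: z up, x level the way the sleeve leans (50 degrees from vertical). Sleeve 26 x 30, bore 10 square, holds the whole stem: draw out straight along the stem by 95 or more. A cradle 34 wide covers the handle's lowest 12. Foot 105 x 66 x 12, its centre 28 from here along -x.
- green_mug_centre (a point): Centre of the plain dark-green mug's cup, half-way up (46 above its underside). Loose, upright, 92 high, cup 90 in diameter outside, at least 76 clear inside, inner floor 7 above the underside; handle on its -y side (own axes), reaching 73 from this centre.
- striped_mug_centre (a point): Centre of the cup of the other mug, cream with a green-grey stripe, half-way up (45 above its underside). Loose, 90 high, cup 86 in diameter; handle on its -y side, reaching 79 from this centre. Not to be disturbed; the two mugs may stand in either place.
- pepper_mill_centre (a point): Centre of a loose brown turned wooden pepper mill, 53 in diameter, 152 high. Not to be disturbed.
- salt_shaker_centre (a point): Centre of a loose glass salt shaker with grey top, 44 in diameter, 90 high. Not to be disturbed.
- kitchen_timer_centre (a point): Centre of a loose round kitchen timer, white with red top, 64 in diameter, 45 high. Not to be disturbed.

How it is judged:
By the outcome, as a careful person would: the job done as asked, in the order asked, and still so for the second after the job is handed in, while the arm keeps its last pose, push and grip.
It also fails if it takes over 35 s, if anything falls off the work surface, if the arm or the gripper's body presses on something with over 40 N, if the wrist force passes 120 N, or if a joint passes its speed limit or range.

ROBOT

A 6-joint arm with a two-finger parallel gripper is mounted at the origin on a cart in front of the work surface, level with it; the furniture and walls round the work are solid. World frame = base frame: x ahead of the robot, y to its left, z up, the work surface at z = 0. Lengths are in m, angles in rad, forces in N, time in s.
With the tool pointing down it reaches from about 0.325 to 0.775 m from the base axis. Payload 5.5 kg.
Tool frame: the origin (TCP) lies midway between the tips of the shut fingers; the grasp point (between the pads) lies 19 mm behind it; z points along the fingers, y is the line along which they close (so a half turn about z gives the same grasp; the last joint's range is limited). The gripper opens to 85 mm and grips with 20 to 120 N. Pads are 22 mm wide; open, the fingers measure 114 mm over their backs; the gripper's body (76 mm by 85 mm) begins 54 mm behind the grasp point. The pads swing forward as they close: fully open they stand 13 mm farther back than shut.
Start: joints at [-1.292, 0.091, 1.231, -0, 1.82, -0.057], TCP at [0.198, -0.567, 0.231] pointing down, gripper open.
Joint ranges: [-2.87, 2.87], [-0.86, 2.18], [0.17, 2.46], [-1.51, 4.65], [0.06, 2.69], [-2.65, 2.65]. Speed limits (rad/s): [2.57, 2.57, 3.01, 3.14, 3.14, 3.14].

INTERFACE

Orientations are given as a unit quaternion [w, x, y, z].
In Python, from bench import readout, imaging, ticket gives the robot as it stands. The module is installed in compiled form; this text tells all that it offers.
- The arm moves only by the tool send_rows, never from a script. Its argument "targets" is a list of rows, each an object with "slide": the shift along the tool's x, y, z in mm, a list of three; "yaw": the turn about the tool's z in degrees. A call has 1 to 20 rows; each row is the pose to reach, as a shift and turn from the pose commanded when the call began, along the tool's axes at that moment; what a row does not reach only later rows make up. A row lasts 1/10 s, in which the tool goes at most 50 mm and 8.59 degrees, less where a joint would pass 70% of its speed; a pose out of reach is approached as far as the arm can. A call with a gripper value outside its range is refused whole. "grip" is the finger opening in mm, from 0 to 85.4, set as the call begins (left out, the last holds). The fingers move at their own pace and stop on an object; "newtons" is the grip in N (left out, the last holds). Time passes only in rows, so rows that repeat a pose let the fingers close. It gives the time, the measured TCP pose, the force, the opening and the grip force at its end, in the units of the state.
- readout.read_state(): the state, without advancing time (a new reading comes with each control period).
- imaging.camera(name): name is "side" or "top"; returns the picture (480x640x3 uint8, blue, green, red); there is no depth.
- imaging.calibration(name): a dict with "fx", "fy", "cx", "cy" (pixels), "origin" and "orientation" of the camera in the world. Camera axes: x right, y down, z forward; pixel columns grow to the right and rows downward; lengths in m; the calibration is good to about 2 mm. A picture is of the moment at which its call begins. calibration takes no time and is no camera call.
- ticket.hand_in(): hands the job in; it is judged then, once.
The state is a dict: "t": time; "joint_pos": joint angles; "dq": joint speeds; "joint_torque": joint torques, N m; "position": TCP position; "tool_rot": TCP orientation; "wrist_force": force on the tool from outside, world axes, zero at the start; "moment": the same for the moment, N m; "opening": opening from 0.0 (shut) to 1.0 (fully open); "finger_force": force on a finger pad.
Only numpy, scipy, OpenCV 4.12 (cv2) and the standard library are available. Lean on these libraries where they do the work, as an engineer would, in place of code of your own. Each camera call takes 0.05 s, during which the arm holds its last target. There are 200 camera calls.

## Working session

There is one attempt and no reset: what is moved stays moved. The work goes in short steps, Python scripts to look and compute and a tool call to move; the robot and the scene stay as the last step left them, time stands still between calls to the robot, and variables do not carry over. Pictures are saved under pics/ and viewed, at most 13 in all, crops included, and the job is handed in when it is done.

Besides the shell and the picture viewer there is one more tool, called after "Request:" as name(argument=value, ...), one argument or row to a line, values as JSON. send_rows: Moves the arm, as the interface text tells. Its arguments: {"type":"object","properties":{"targets":{"type":"array","items":{"type":"object","properties":{"slide":{"type":"array","items":{"type":"number"}},"yaw":{"type":"number"}}}},"grip":{"type":"number"},"newtons":{"type":"number"}},"required":["targets"]}

```bash
mkdir -p pics; python3 - <<'E'
from bench import readout, imaging
import cv2,json
for n in("top","side"):
    cv2.imwrite(f"pics/{n}0.png",imaging.camera(n)); print(n,imaging.calibration(n))
print(readout.read_state())
E
```

```text
top {'fx': 596.780535534756, 'fy': 596.780535534756, 'cx': 321.1460277632375, 'cy': 241.73112800444196, 'origin': array([0.36377521, 0.0568344 , 1.34923032]), 'orientation': array([-0.05590818,  0.7148441 , -0.69396665,  0.06544062])}
side {'fx': 519.2394235044404, 'fy': 519.2394235044404, 'cx': 321.6163290163403, 'cy': 240.87763241732097, 'origin': array([ 0.52308492, -0.81683828,  0.45671059]), 'orientation': array([-0.56669519,  0.82339123, -0.02421595,  0.01723484])}
{'t': 0.1, 'joint_pos': array([-1.29171366e+00,  9.17624040e-02,  1.23180853e+00,  1.84876486e-06,
        1.81981078e+00, -5.67046562e-02]), 'dq': array([ 9.19571319e-05, -1.13668441e-03, -3.02350299e-03, -3.54641408e-03,
        9.25378002e-04, -1.07859996e-03]), 'joint_torque': array([ 3.37424601e-03, -4.60217178e+01, -4.19218254e+01,  1.18267099e-04,
        1.06335853e-02, -1.40013893e-05]), 'position': array([ 0.1976292 , -0.56623154,  0.23025231]), 'tool_rot': array([-8.89107328e-04,  9.85938503e-01,  1.67106159e-01, -9.83667422e-05]), 'wrist_force': array([ 0.89128947, -1.29714409,  0.16461265]), 'moment': array([ 0.01391155,  0.01597573, -0.00044735]), 'finger_force': 0.0, 'opening': 0.999200039892209}
```

View pics/top0.png

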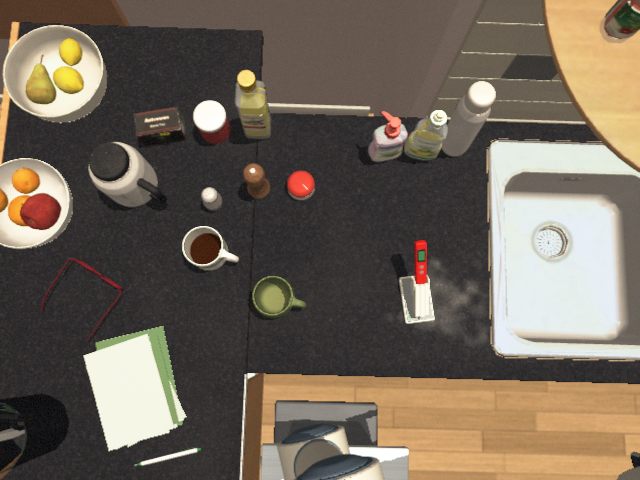

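View pics/side0.png

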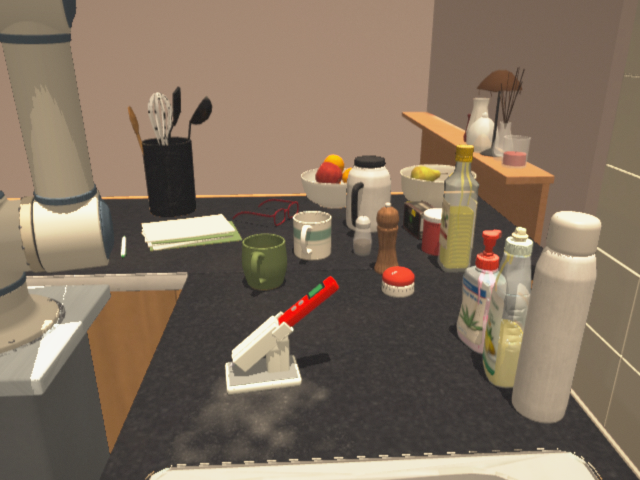

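The top view shows the red handle at about (421,240)–(421,283) above the dock at (418,300), the green mug at (273,297) with its handle to the right, and the striped mug at (206,250). In the side view the handle runs from (280,322) to (338,285), and the green mug is at (265,262).

```bash
cat > h.py <<'E'
import numpy as np,cv2
from scipy.spatial.transform import Rotation as R
from bench import readout, imaging
def q(o): return R.from_quat(np.r_[o[1:],o[0]])
def ray(n,p):
    c=imaging.calibration(n); d=q(c["orientation"]).apply([(p[0]-c["cx"])/c["fx"],(p[1]-c["cy"])/c["fy"],1]); return np.array(c["origin"]),d/np.linalg.norm(d)
def plane(n,p,z): o,d=ray(n,p); return o+d*(z-o[2])/d[2]
def proj(n,P):
    c=imaging.calibration(n); v=q(c["orientation"]).inv().apply(np.array(P)-c["origin"]); return np.array([c["cx"]+c["fx"]*v[0]/v[2],c["cy"]+c["fy"]*v[1]/v[2]])
def tri(a,b):
    A=0;B=0
    for n,p in(("top",a),("side",b)):
        o,d=ray(n,p); M=np.eye(3)-np.outer(d,d); A=A+M; B=B+M@o
    X=np.linalg.solve(A,B); return X,proj("top",X)-a,proj("side",X)-b
def mask(im,kind,roi):
    h=cv2.cvtColor(im,cv2.COLOR_BGR2HSV); H,S,V=cv2.split(h)
    m={"red":((H<8)|(H>172))&(S>150)&(V>80),"green":(H>25)&(H<50)&(S>70)&(V>35)}[kind].astype(np.uint8)
    x0,y0,x1,y1=roi; k=np.zeros_like(m); k[y0:y1,x0:x1]=m[y0:y1,x0:x1]
    n,l,s,_=cv2.connectedComponentsWithStats(k); 
    return k if kind=="red" else (l==1+s[1:,4].argmax()).astype(np.uint8)
E
python3 - <<'E'
from h import *
t=cv2.imread("pics/top0.png");s=cv2.imread("pics/side0.png")
print("tcp in top",proj("top",readout.read_state()["position"]))
for n,im,roi in(("top",t,(395,225,445,310)),("side",s,(265,270,350,340))):
    m=mask(im,"red",roi); c=cv2.findNonZero(m); r=cv2.minAreaRect(c); print(n,len(c),r,cv2.boxPoints(r).round(1).tolist())
m=mask(t,"green",(235,265,320,330)); c=cv2.findNonZero(m);print("mug top bb",cv2.boundingRect(c))
d=cv2.distanceTransform(cv2.morphologyEx(m,cv2.MORPH_CLOSE,np.ones((5,5))),cv2.DIST_L2,5);_,r,_,p=cv2.minMaxLoc(d);print("inscribed",p,r,plane("top",p,.092))
m=mask(s,"green",(230,225,300,300)); print("mug side bb",cv2.boundingRect(cv2.findNonZero(m)))
out=np.hstack([cv2.resize(t[220:340,230:440],None,fx=2.2,fy=2.2),np.zeros((264,4,3),np.uint8)])
a=cv2.resize(t[225:330,385:450],None,fx=5,fy=5,interpolation=2);b=cv2.resize(s[270:395,215:350],None,fx=3,fy=3,interpolation=2)
o=np.zeros((530,800,3),np.uint8);o[:a.shape[0],:a.shape[1]]=a;o[:b.shape[0],350:350+b.shape[1]]=b;cv2.imwrite("pics/c1.png",o)
E
```

```text
tcp in top [652.56047758 448.11162933]
top 412 ((420.0, 261.5), (43.0, 12.0), 90.0) [[414.0, 240.0], [426.0, 240.0], [426.0, 283.0], [414.0, 283.0]]
side 943 ((308.0437927246094, 302.6743469238281), (16.522443771362305, 70.73514556884766), 51.11550521850586) [[275.29998779296875, 318.3999938964844], [330.3999938964844, 274.0], [340.79998779296875, 286.8999938964844], [285.70001220703125, 331.29998779296875]]
mug top bb (252, 276, 54, 42)
inscribed (273, 296) 20.37519645690918 [0.46329923 0.14084803 0.092     ]
mug side bb (230, 225, 57, 64)
```

View pics/c1.png

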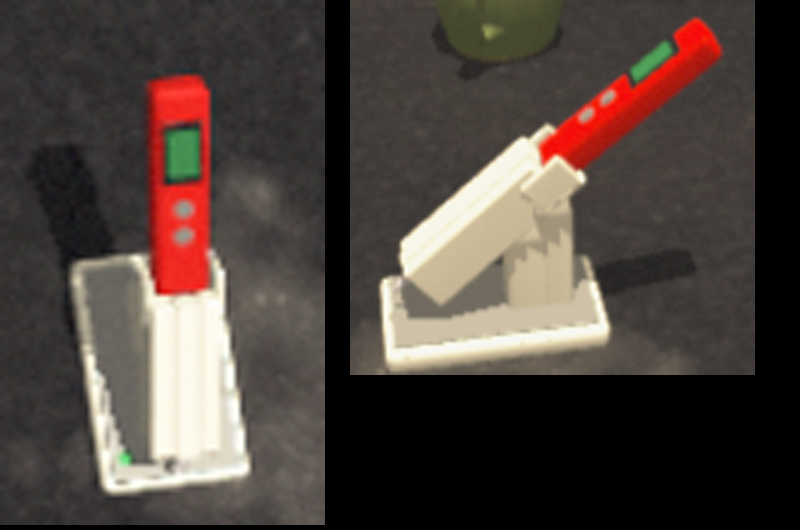

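The crop shows the handle's display face end at (420.4,240.5) and its cradle end at (421.6,283) in the top view. In the side view the free end spans (331.7,276)–(339,285).

```bash
python3 - <<'E'
from h import *
E=plane("top",(420.4,240.5),.153); M=plane("top",(421.6,283),.097)
print(E,M,np.linalg.norm(E-M),"(expect .088)"); v=(E-M)[:2]; psi=np.arctan2(v[1],v[0]); print("psi",np.degrees(psi),np.linalg.norm(v))
for ps in (psi,):
    h=np.r_[np.cos(ps),np.sin(ps)]; a=np.r_[.766*h,.643]; n=np.r_[-.643*h,.766]
    C=E-a*.05-n*.008; print("handle centre",C,"mouth",C-a*.05,"tip",C-.145*a)
    l=np.r_[-h[1],h[0],0]
    for s in(1,-1):
        for u in (1,-1): print("side corner free end",s,u,proj("side",C+.05*a+s*.008*n+u*.012*l))
    print("foot corners top",[proj("top",np.r_[(C-a*.05)[:2]+h*(-.028+i*.0525)+l[:2]*j*.033,.012]).round() .tolist() for i,j in((1,1),(1,-1),(-1,-1),(-1,1))])
print("mug side proj", proj("side",(.463,.141,.092)),proj("side",(.463,.141,0)))
print("striped",plane("top",(206,249),.09),"mill",plane("top",(256,175),.152))
E
```

```text
[ 0.58043125 -0.15881495  0.153     ] [ 0.49954967 -0.17142944  0.097     ] 0.09918143025712932 (expect .088)
psi 8.864571758155588 0.08185936786861846
handle centre [ 0.54767129 -0.16392427  0.114722  ] mouth [ 0.50982877 -0.16982628  0.082572  ] tip [ 0.43792798 -0.1810401   0.021487  ]
side corner free end 1 1 [332.41926505 271.7119676 ]
side corner free end 1 -1 [336.45865946 278.74927497]
side corner free end -1 1 [339.347303   278.91026582]
side corner free end -1 -1 [343.56126575 286.10363848]
foot corners top [[398.0, 273.0], [427.0, 270.0], [434.0, 316.0], [405.0, 320.0]]
mug side proj [261.93892101 241.06876386] [263.75877939 283.44406867]
striped [0.55921786 0.28770915 0.09      ] mill [0.70790906 0.18254955 0.152     ]
```

Request:
send_rows(
  targets=[
    {"slide": [15, -8, 0], "yaw": 0},
    {"slide": [45, -25, 0], "yaw": 1},
    {"slide": [85, -47, 0], "yaw": 2},
    {"slide": [130, -72, 0], "yaw": 3},
    {"slide": [175, -98, 0], "yaw": 4},
    {"slide": [220, -123, 0], "yaw": 5},
    {"slide": [265, -148, 0], "yaw": 6},
    {"slide": [310, -173, 0], "yaw": 7},
    {"slide": [355, -198, 0], "yaw": 8},
    {"slide": [400, -223, 0], "yaw": 9},
    {"slide": [435, -243, 0], "yaw": 10},
    {"slide": [460, -257, 0], "yaw": 10.7},
    {"slide": [473, -264, 0], "yaw": 10.7},
    {"slide": [473, -264, 0], "yaw": 10.7},
    {"slide": [473, -264, 0], "yaw": 10.7},
  ],
  grip=60,
)

```text
t: 1.6
position: [0.5567, -0.1619, 0.2312]
tool_rot: [0.0, 0.997, 0.074, -0.0]
wrist_force: [-1.0, -0.6, 0.3]
opening: 0.701
finger_force: 0.0
```

```bash
python3 - <<'E'
from h import *
t=imaging.camera("top");s=imaging.camera("side")
cv2.imwrite("pics/t1.png",t)
a=cv2.resize(t[200:350,360:480],None,fx=3.3,fy=3.3,interpolation=2);b=cv2.resize(s[180:400,210:360],None,fx=2.6,fy=2.6,interpolation=2)
o=np.zeros((580,800,3),np.uint8);o[:a.shape[0],:a.shape[1]]=a;o[:b.shape[0],400:400+b.shape[1]]=b;cv2.imwrite("pics/c2.png",o)
S=readout.read_state();print(S["position"],q(S["tool_rot"]).as_matrix()[:,0],S["opening"])
E
```

```text
[ 0.55649014 -0.16264431  0.23146302] [ 9.89173726e-01  1.46749175e-01 -1.42268818e-04] 0.7049758515575523
```

View pics/c2.png

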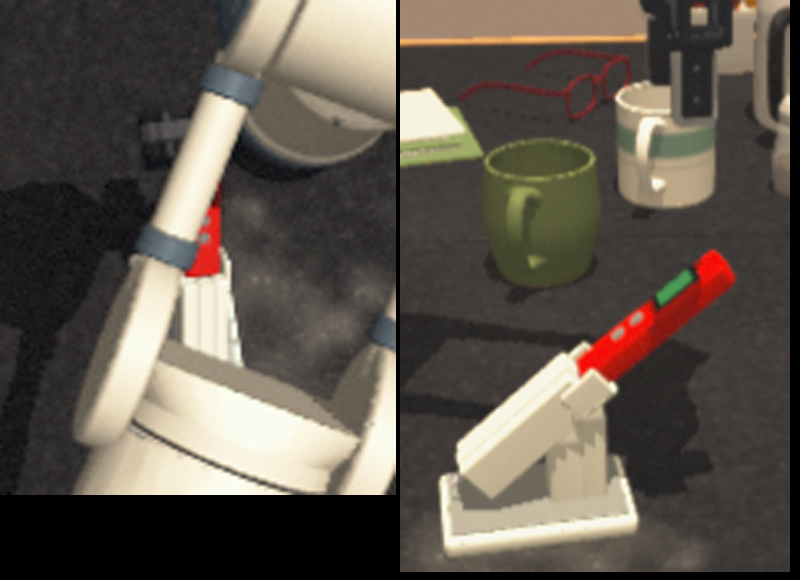

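The side crop shows the fingertip at about (322,226) px, directly above the free half of the handle (end at about 338,280), so the straddle lines up.

Request:
send_rows(
  targets=[
    {"slide": [0, 0, 15], "yaw": 0},
    {"slide": [0, 0, 40], "yaw": 0},
    {"slide": [0, 0, 65], "yaw": 0},
    {"slide": [0, 0, 85], "yaw": 0},
    {"slide": [0, 0, 100], "yaw": 0},
    {"slide": [0, 0, 112], "yaw": 0},
    {"slide": [0, 0, 120], "yaw": 0},
    {"slide": [0, 0, 120], "yaw": 0},
    {"slide": [0, 0, 120], "yaw": 0},
  ],
)

```text
t: 2.6
position: [0.5576, -0.1615, 0.112]
tool_rot: [0.0, 0.997, 0.074, 0.001]
wrist_force: [-0.6, 0.3, -0.2]
opening: 0.706
finger_force: 0.0
```

```bash
python3 - <<'E'
from h import *
t=imaging.camera("top");s=imaging.camera("side")
a=cv2.resize(t[200:320,370:470],None,fx=4,fy=4,interpolation=2);b=cv2.resize(s[200:380,240:380],None,fx=2.8,fy=2.8,interpolation=2)
o=np.zeros((580,800,3),np.uint8);o[:a.shape[0],:a.shape[1]]=a;o[:b.shape[0],405:405+b.shape[1]]=b[:,:395];cv2.imwrite("pics/c3.png",o)
S=readout.read_state();print(S["position"],S["wrist_force"])
E
```

```text
[ 0.5578861  -0.1615457   0.11256212] [ 0.48693834 -0.32868316  0.18234989]
```

View pics/c3.png

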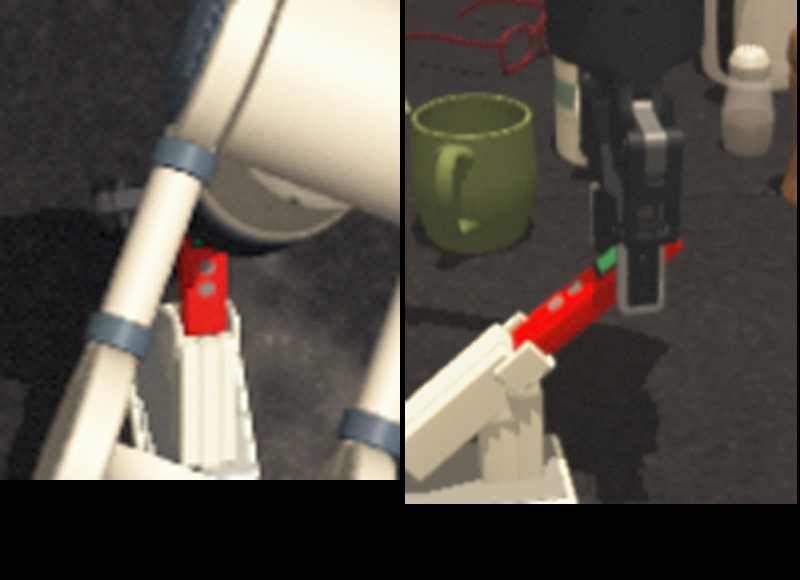

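The near finger covers the handle about 24 mm from its free end, at crop (640,290), so the grasp position is good. I'll close now.

Request:
send_rows(
  targets=[
    {"slide": [0, 0, 0], "yaw": 0},
    {"slide": [0, 0, 0], "yaw": 0},
    {"slide": [0, 0, 0], "yaw": 0},
    {"slide": [0, 0, 0], "yaw": 0},
    {"slide": [0, 0, 0], "yaw": 0},
    {"slide": [0, 0, 0], "yaw": 0},
    {"slide": [0, 0, 0], "yaw": 0},
  ],
  grip=0,
  newtons=50,
)

```text
t: 3.4
position: [0.5575, -0.1613, 0.1118]
tool_rot: [0.0, 0.997, 0.074, 0.0]
wrist_force: [-0.1, 1.6, 4.7]
opening: 0.273
finger_force: 50.5
```

Request:
send_rows(
  targets=[
    {"slide": [3.8, 0, -3.2], "yaw": 0},
    {"slide": [11.5, 0, -9.6], "yaw": 0},
    {"slide": [19, 0, -16], "yaw": 0},
    {"slide": [26.8, 0, -22.5], "yaw": 0},
    {"slide": [30.6, 0, -25.7], "yaw": 0},
    {"slide": [30.6, 0, -25.7], "yaw": 0},
  ],
)

```text
t: 4.0
position: [0.5886, -0.1568, 0.1377]
tool_rot: [0.0, 0.997, 0.075, 0.001]
wrist_force: [-0.2, -0.2, -0.4]
opening: 0.273
finger_force: 50.1
```

Request:
send_rows(
  targets=[
    {"slide": [7.7, 0, -6.4], "yaw": 0},
    {"slide": [17, 0, -14.3], "yaw": 0},
    {"slide": [27, 0, -22.7], "yaw": 0},
    {"slide": [37, 0, -31], "yaw": 0},
    {"slide": [47, 0, -39.4], "yaw": 0},
    {"slide": [53.6, 0, -45], "yaw": 0},
    {"slide": [53.6, 0, -45], "yaw": 0},
  ],
)

```text
t: 4.7
position: [0.6413, -0.1488, 0.1826]
tool_rot: [0.0, 0.997, 0.075, 0.001]
wrist_force: [-0.4, 0.1, -0.4]
opening: 0.272
finger_force: 50.1
```

Request:
send_rows(
  targets=[
    {"slide": [0, 0, 0], "yaw": 0},
    {"slide": [0, 0, 0], "yaw": 0},
    {"slide": [0, 0, 0], "yaw": 0},
    {"slide": [0, 0, 0], "yaw": 0},
    {"slide": [0, 0, 0], "yaw": 0},
  ],
  newtons=20,
)

```text
t: 5.2
position: [0.6404, -0.1489, 0.1819]
tool_rot: [-0.0, 0.997, 0.074, -0.0]
wrist_force: [-0.7, -0.4, -1.2]
opening: 0.268
finger_force: 50.1
```

```bash
python3 - <<'E'
from h import *
s=imaging.camera("side")
cv2.imwrite("pics/c4.png",cv2.resize(s[170:390,220:440],None,fx=2.7,fy=2.7,interpolation=2))
S=readout.read_state();print(S["position"],S["wrist_force"],S["opening"])
E
```

```text
[ 0.64045627 -0.14890565  0.18191993] [ 0.07611065 -0.34615842  0.49512612] 0.26951300992570915
```

View pics/c4.png

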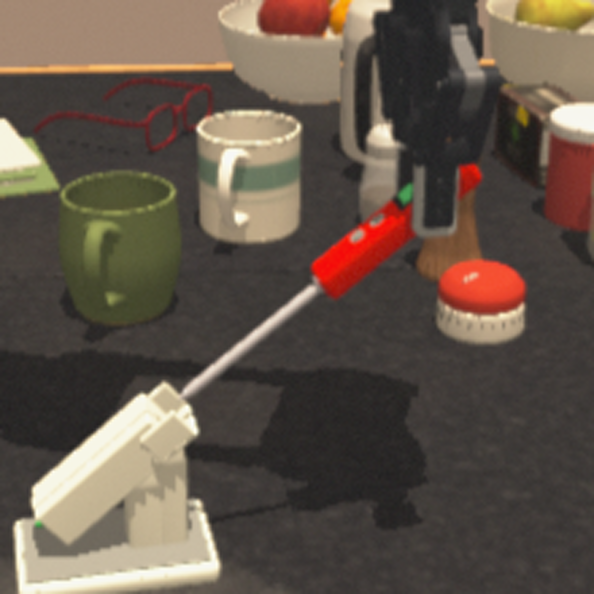

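The side crop shows the stem fully drawn out, with the tip just above the cradle at crop (185,393). The reported grip is still 50 N, so I'll send the grip value together with 20 N.

Request:
send_rows(
  targets=[
    {"slide": [0, 0, -5], "yaw": 0},
    {"slide": [0, 0, -10], "yaw": 0},
    {"slide": [0, 0, -10], "yaw": 0},
    {"slide": [0, 0, -10], "yaw": 0},
    {"slide": [0, 0, -10], "yaw": 0},
  ],
  newtons=20,
  grip=0,
)

```text
t: 5.75
position: [0.6406, -0.1489, 0.1919]
tool_rot: [-0.0, 0.997, 0.074, -0.0]
wrist_force: [0.4, 0.7, -0.2]
opening: 0.27
finger_force: 50.1
```

```bash
cat >> h.py <<'E'
def tilt(name=None):
    """stem/handle line in side view -> lean of thermometer in the vertical plane of tool x; positive = tip toward base side"""
    s=imaging.camera("side"); S=readout.read_state(); Rm=q(S["tool_rot"]).as_matrix(); g=S["position"]-.019*Rm[:,2]
    if name: cv2.imwrite(name,s)
    u,v=proj("side",g).astype(int)
    m=mask(s,"red",(max(u-90,0),v-60,min(u+45,640),v+110)); n,l,st,cen=cv2.connectedComponentsWithStats(m)
    c=np.argwhere(l==1+st[1:,4].argmax())[:,::-1].astype(np.float32)
    vx,vy,x0,y0=cv2.fitLine(c,cv2.DIST_L2,0,.01,.01).ravel()
    P=[]
    for k in(-40,40):
        o,d=ray("side",(x0+k*vx,y0+k*vy)); N=Rm[:,1]; P.append(o+d*((g-o)@N)/(d@N))
    w=P[1]-P[0]; w=w*np.sign(w[2]); return np.degrees(np.arctan2(w@Rm[:,0],w[2])),len(c),(x0,y0),g
E
python3 - <<'E'
from h import *
print(tilt("pics/s5.png"),readout.read_state()["finger_force"])
E
```

```text
(np.float64(52.980867884054035), 633, (np.float32(354.41232), np.float32(255.70616)), array([ 0.64052428, -0.14888423,  0.21073131])) 50.1111763715744
```

Request:
send_rows(
  targets=[
    {"slide": [0, 0, 0], "yaw": 0},
    {"slide": [0, 0, 0], "yaw": 0},
    {"slide": [0, 0, 0], "yaw": 0},
  ],
  newtons=20,
  grip=20,
)

```text
t: 6.1
position: [0.6405, -0.1489, 0.1919]
tool_rot: [-0.0, 0.997, 0.074, -0.0]
wrist_force: [0.5, -0.7, -1.6]
opening: 0.266
finger_force: 50.1
```

Request:
send_rows(
  targets=[
    {"slide": [10, 0, 0], "yaw": 0},
    {"slide": [25, 0, 0], "yaw": 0},
    {"slide": [30, 0, 12], "yaw": 0},
    {"slide": [30, 0, 30], "yaw": 0},
    {"slide": [30, 0, 43], "yaw": 0},
    {"slide": [30, 0, 47], "yaw": 0},
    {"slide": [30, 0, 47], "yaw": 0},
  ],
)

```text
t: 6.8
position: [0.6695, -0.1444, 0.1436]
tool_rot: [-0.0, 0.997, 0.074, -0.001]
wrist_force: [-0.2, -0.2, -0.4]
opening: 0.269
finger_force: 50.1
```

```bash
python3 - <<'E'
from h import *
print(tilt(),readout.read_state()["position"])
s=imaging.camera("side");cv2.imwrite("pics/c6.png",cv2.resize(s[190:400,220:420],None,fx=2.8,fy=2.8,interpolation=2))
E
```

```text
(np.float64(74.25716975734814), 788, (np.float32(379.78552), np.float32(283.85788)), array([ 0.66996796, -0.14448523,  0.16384156])) [ 0.66995851 -0.14448245  0.14484157]
```

View pics/c6.png

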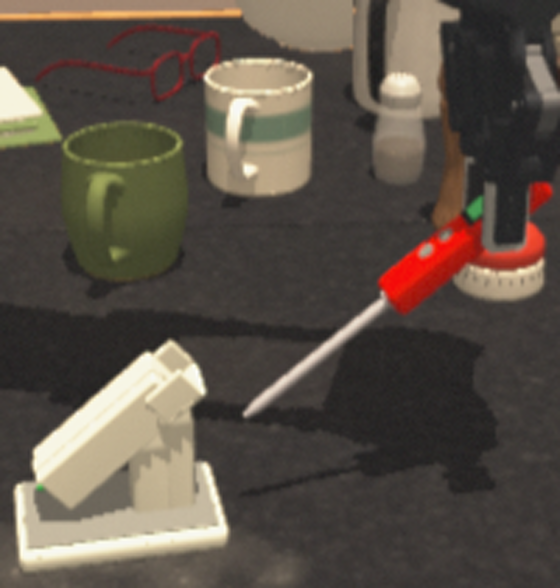

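The crop shows the stem tip at (247,413), about 27 mm in front of the dock's post, whose front edge is at x≈193. It is about mid-height on the post. I'll push the tip against the post so the probe pivots in the grip.

Request:
send_rows(
  targets=[
    {"slide": [0, 0, 5], "yaw": 0},
    {"slide": [-4, 0, 10], "yaw": 0},
    {"slide": [-14, 0, 10], "yaw": 0},
    {"slide": [-22, 0, 10], "yaw": 0},
    {"slide": [-27, 0, 8], "yaw": 0},
    {"slide": [-32, 0, 4], "yaw": 0},
    {"slide": [-37, 0, -1], "yaw": 0},
    {"slide": [-42, 0, -6], "yaw": 0},
    {"slide": [-46, 0, -11], "yaw": 0},
    {"slide": [-46, 0, -11], "yaw": 0},
  ],
)

```text
t: 7.9
position: [0.6248, -0.1515, 0.1577]
tool_rot: [0.0, 0.997, 0.074, 0.001]
wrist_force: [2.6, -0.0, 0.6]
opening: 0.27
finger_force: 50.7
```

```bash
python3 - <<'E'
from h import *
print(tilt("pics/s7.png"),readout.read_state()["wrist_force"],readout.read_state()["finger_force"])
E
```

```text
(np.float64(43.09308313736631), 585, (np.float32(345.9316), np.float32(282.20172)), array([ 0.62475713, -0.15141248,  0.17612348])) [2.09082859 0.99290675 0.55915048] 50.700772404670715
```

The lean dropped from 53° to 43° with only about 2.5 N of push, so the pivot works. I'll carry on.

Request:
send_rows(
  targets=[
    {"slide": [-6, 0, -5], "yaw": 0},
    {"slide": [-12, 0, -9], "yaw": 0},
    {"slide": [-18, 0, -13], "yaw": 0},
    {"slide": [-24, 0, -17], "yaw": 0},
    {"slide": [-30, 0, -20], "yaw": 0},
    {"slide": [-37, 0, -24], "yaw": 0},
    {"slide": [-44, 0, -27], "yaw": 0},
    {"slide": [-51, 0, -30], "yaw": 0},
    {"slide": [-58, 0, -32], "yaw": 0},
    {"slide": [-65, 0, -34], "yaw": 0},
    {"slide": [-72, 0, -36], "yaw": 0},
    {"slide": [-79, 0, -37], "yaw": 0},
    {"slide": [-79, 0, -37], "yaw": 0},
  ],
)

```text
t: 9.25
position: [0.5457, -0.1632, 0.1932]
tool_rot: [0.0, 0.997, 0.074, -0.0]
wrist_force: [2.7, 0.4, 0.2]
opening: 0.267
finger_force: 55.5
```

```bash
python3 - <<'E'
from h import *
print(tilt(),readout.read_state()["wrist_force"],readout.read_state()["finger_force"])
s=imaging.camera("side");cv2.imwrite("pics/c8.png",cv2.resize(s[170:400,220:420],None,fx=2.6,fy=2.6,interpolation=2))
E
```

```text
(np.float64(16.682196447011908), 430, (np.float32(307.4628), np.float32(271.20697)), array([ 0.54589158, -0.16316895,  0.21188617])) [ 1.95410219 -0.06036287 -0.70023146] 55.490153431892395
```

View pics/c8.png

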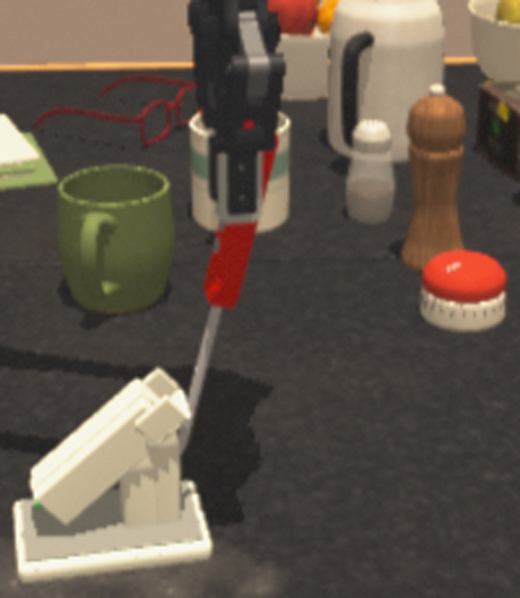

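The crop shows the probe leaning about 14°, with the stem running from (217,308) to (188,430) against the cradle lip. I'll continue toward vertical.

Request:
send_rows(
  targets=[
    {"slide": [-6, 0, -1], "yaw": 0},
    {"slide": [-12, 0, -1], "yaw": 0},
    {"slide": [-18, 0, -2], "yaw": 0},
    {"slide": [-22, 0, -2], "yaw": 0},
    {"slide": [-22, 0, -2], "yaw": 0},
  ],
)

```text
t: 9.85
position: [0.5243, -0.1663, 0.195]
tool_rot: [-0.0, 0.997, 0.074, -0.0]
wrist_force: [1.9, 0.3, -1.3]
opening: 0.272
finger_force: 56.4
```

```bash
cat >> h.py <<'E'
def lean(name=None):
    """handle's lower end (red/steel boundary) centre vs grasp point: lean by the side edges of the red bar below the fingers and the stem"""
    s=imaging.camera("side"); S=readout.read_state(); Rm=q(S["tool_rot"]).as_matrix(); g=S["position"]-.019*Rm[:,2]
    if name: cv2.imwrite(name,s)
    u,v=proj("side",S["position"]).astype(int)
    m=mask(s,"red",(u-50,v+3,u+50,v+75)); n,l,st,cen=cv2.connectedComponentsWithStats(m); k=1+st[1:,4].argmax(); m=l==k
    rows=np.where(m.any(1))[0]; rows=rows[2:-5]
    N=Rm[:,1]; near=N*np.sign(-N[1]); P=[]
    for r in rows:
        c=np.where(m[r])[0]; o,d=ray("side",((c[0]+c[-1])/2,r)); P.append(o+d*((g+near*.008-o)@N)/(d@N))
    P=np.array(P)-g; f=np.polyfit(P[:,2],P@Rm[:,0],1)
    return dict(lean_deg=np.degrees(np.arctan(f[0])),off_mm=f[1]*1e3,zr=P[[0,-1],2]*1e3,g=g,F=S["wrist_force"])
E
python3 - <<'E'
from h import *
print(lean("pics/s9.png"))
E
```

```text
{'lean_deg': np.float64(7.80209076383156), 'off_mm': np.float64(10.297105889510743), 'zr': array([-23.77997637, -62.91893173]), 'g': array([ 0.52440784, -0.16631484,  0.21398444]), 'F': array([ 2.57008068,  0.74688876, -1.02842884])}
```

Request:
send_rows(
  targets=[
    {"slide": [-5, 0, 0], "yaw": 0},
    {"slide": [-10, 0, 0], "yaw": 0},
    {"slide": [-14, 0, 0], "yaw": 0},
    {"slide": [-14, 0, 0], "yaw": 0},
    {"slide": [-5, 0, -5], "yaw": 0},
    {"slide": [10, 0, -15], "yaw": 0},
    {"slide": [25, 0, -15], "yaw": 0},
    {"slide": [36, 0, -15], "yaw": 0},
    {"slide": [36, 0, -15], "yaw": 0},
    {"slide": [36, 0, -15], "yaw": 0},
  ],
)

```text
t: 10.9
position: [0.5601, -0.1609, 0.2093]
tool_rot: [-0.0, 0.997, 0.075, -0.001]
wrist_force: [-1.1, 0.0, -0.5]
opening: 0.271
finger_force: 56.9
```

```bash
python3 - <<'E'
from h import *
print(lean())
s=imaging.camera("side");cv2.imwrite("pics/s10.png",s);cv2.imwrite("pics/c10.png",cv2.resize(s[170:380,250:370],None,fx=2.8,fy=2.8,interpolation=2)); g=readout.read_state()["position"]
for z in(0,.075,.148): print(proj("side",g+[0,0,-z]))
E
```

```text
{'lean_deg': np.float64(2.965064239896386), 'off_mm': np.float64(11.855292656319895), 'zr': array([-24.06423434, -61.91211228]), 'g': array([ 0.56001565, -0.16098252,  0.22849093]), 'F': array([0.12155098, 0.38379977, 0.09323494])}
[319.83598194 238.02514467]
[319.8514063  288.05835474]
[319.86536782 333.34643798]
```

View pics/c10.png

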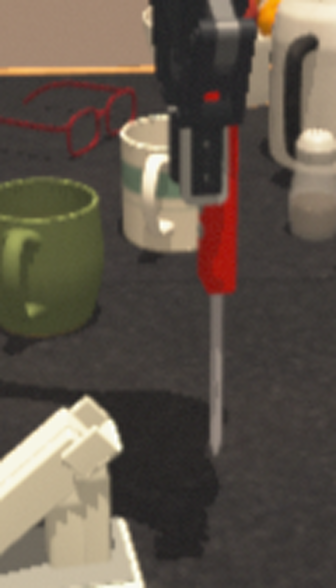

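The probe hangs nearly vertical: the stem runs from crop (217,297) to (215,452), about 10 mm toward +x of the pad centre. I'll fit the stem numerically.

```bash
cat >> h.py <<'E'
def stem(s,u0=None,up=12,dn=66):
    S=readout.read_state(); Rm=q(S["tool_rot"]).as_matrix(); p=S["position"]; N=Rm[:,1]
    c0,r0=proj("side",p+Rm[:,0]*.0105-[0,0,.057])   # about handle's lower end
    V=cv2.cvtColor(s,cv2.COLOR_BGR2GRAY).astype(float); P=[]
    for r in range(int(r0)+up,int(r0)+dn):
        c=np.arange(int(c0)-9,int(c0)+10); w=V[r,c]-np.median(V[r,c]); w[w<.5*w.max()]=0
        if w.max()<35: continue
        P.append((r,(w*c).sum()/w.sum()))
    P=np.array(P); f=np.polyfit(P[:,0],P[:,1],1); ok=abs(np.polyval(f,P[:,0])-P[:,1])<1; P=P[ok]; f=np.polyfit(P[:,0],P[:,1],1)
    X=[]
    for r in(P[0,0],P[-1,0]):
        o,d=ray("side",(np.polyval(f,r),r)); X.append(o+d*((p-o)@N)/(d@N))
    w=X[0]-X[1]; return dict(n=len(P),rows=P[[0,-1],0],lean=np.degrees(np.arctan2(w@Rm[:,0],w[2])),top=X[0],tip=X[1],length=np.linalg.norm(w))
E
python3 - <<'E'
from h import *
print(stem(cv2.imread("pics/s10.png"),up=4,dn=70))
E
```

```text
{'n': 53, 'rows': array([279., 331.]), 'lean': np.float64(-0.25687124386874394), 'top': array([ 0.56961579, -0.15954213,  0.14775094]), 'tip': array([ 0.56988829, -0.15948177,  0.06435823]), 'length': np.float64(0.08339317890156218)}
```

Request:
send_rows(
  targets=[
    {"slide": [0, 0, -8], "yaw": 0},
    {"slide": [0, 0, -25], "yaw": 0},
    {"slide": [0, 0, -45], "yaw": 0},
    {"slide": [-1, -5, -62], "yaw": 0},
    {"slide": [-4, -20, -73], "yaw": 0},
    {"slide": [-8, -44, -75], "yaw": 0},
    {"slide": [-13, -70, -75], "yaw": 0},
    {"slide": [-19, -100, -75], "yaw": 0},
    {"slide": [-25, -130, -75], "yaw": 0},
    {"slide": [-30, -160, -75], "yaw": 0},
    {"slide": [-36, -190, -75], "yaw": 0},
    {"slide": [-42, -220, -75], "yaw": 0},
    {"slide": [-47, -250, -75], "yaw": 0},
    {"slide": [-53, -278, -75], "yaw": 0},
    {"slide": [-57, -298, -75], "yaw": 0},
    {"slide": [-59, -309, -75], "yaw": 0},
    {"slide": [-59, -313, -75], "yaw": 0},
    {"slide": [-59, -313, -75], "yaw": 0},
    {"slide": [-59, -313, -75], "yaw": 0},
  ],
)

```text
t: 12.9
position: [0.4558, 0.1392, 0.2849]
tool_rot: [0.0, 0.997, 0.074, -0.0]
wrist_force: [-0.1, -0.8, -0.8]
opening: 0.267
finger_force: 56.9
```

```bash
python3 - <<'E'
from h import *
s=imaging.camera("side");t=imaging.camera("top"); S=readout.read_state(); p=S["position"]; print(p,S["finger_force"],S["opening"])
cv2.imwrite("pics/s11.png",s)
a=cv2.resize(t[220:345,210:340],None,fx=3,fy=3,interpolation=2);b=cv2.resize(s[120:300,210:330],None,fx=3,fy=3,interpolation=2)
o=np.zeros((545,800,3),np.uint8);o[:a.shape[0],:390]=a;o[:540,400:760]=b;cv2.imwrite("pics/c11.png",o)
try: print(stem(s,up=4,dn=40))
except Exception as e: print(e)
m=mask(s,"green",(236,225,300,300)); print("mug side",cv2.boundingRect(cv2.findNonZero(m)))
for r in(245,255,265,275,280): c=np.where(m[r])[0]; print(r,c.min(),c.max())
E
```

```text
[0.45590983 0.139101   0.28487658] 56.92139446735382 0.27024258675817037
{'n': 16, 'rows': array([197., 212.]), 'lean': np.float64(1.17881622656237), 'top': array([0.46636905, 0.14063163, 0.1818288 ]), 'tip': array([0.46575477, 0.14053273, 0.15195907]), 'length': np.float64(0.02987621308840555)}
mug side (236, 228, 51, 61)
245 242 285
255 242 286
265 242 286
275 245 284
280 247 282
```

View pics/c11.png

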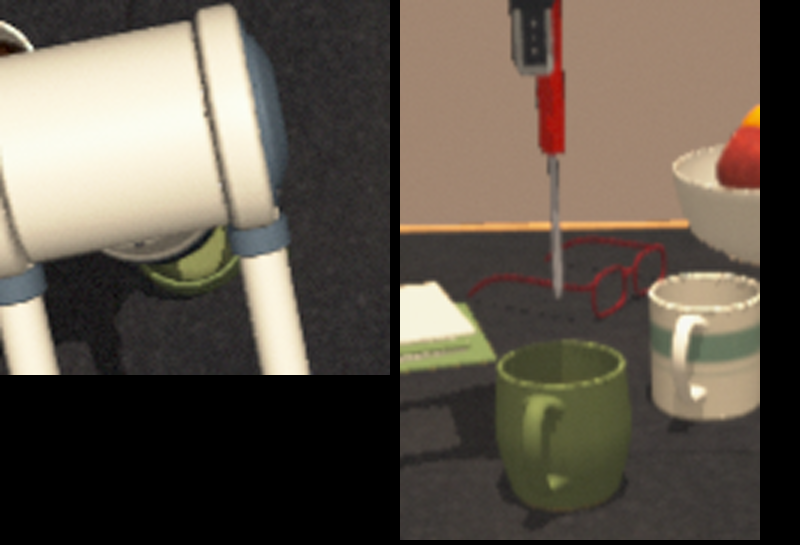

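The tip is at side pixel (262.7,218.7), about 2–3 mm left of the mug's axis (rim centre 264,241.7), and the stem is vertical. I'll shift 3 mm and lower 91 mm.

Request:
send_rows(
  targets=[
    {"slide": [3, 0, 5], "yaw": 0},
    {"slide": [3, 0, 15], "yaw": 0},
    {"slide": [3, 0, 27], "yaw": 0},
    {"slide": [3, 0, 40], "yaw": 0},
    {"slide": [3, 0, 53], "yaw": 0},
    {"slide": [3, 0, 66], "yaw": 0},
    {"slide": [3, 0, 77], "yaw": 0},
    {"slide": [3, 0, 86], "yaw": 0},
    {"slide": [3, 0, 91], "yaw": 0},
    {"slide": [3, 0, 91], "yaw": 0},
    {"slide": [3, 0, 91], "yaw": 0},
    {"slide": [3, 0, 91], "yaw": 0},
  ],
)

```text
t: 14.2
position: [0.4589, 0.1404, 0.1948]
tool_rot: [-0.0, 0.997, 0.074, 0.001]
wrist_force: [-0.6, 0.4, -0.5]
opening: 0.271
finger_force: 56.9
```

```bash
python3 - <<'E'
from h import *
s=imaging.camera("side");S=readout.read_state(); print(S["position"],S["wrist_force"],S["finger_force"])
cv2.imwrite("pics/c12.png",cv2.resize(s[140:310,200:350],None,fx=3.4,fy=3.4,interpolation=2))
m=mask(s,"green",(236,225,300,300))
for r in(255,265,275): c=np.where(m[r])[0]; print(r,c.min(),c.max())
E
```

```text
[0.45887996 0.14039255 0.1947152 ] [-0.7720047  -0.83768094 -0.9114222 ] 56.92141771316528
255 242 286
265 242 286
275 245 284
```

View pics/c12.png

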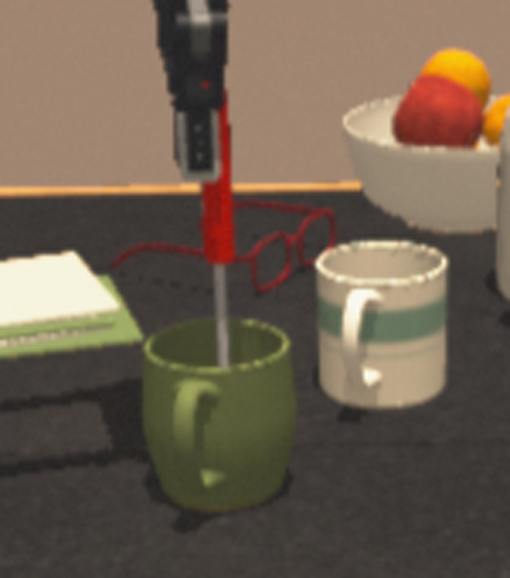

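The stem enters the mug opening centrally: it crosses at crop x≈222 and the rim spans 145–291. It hangs vertical, the mug has not moved, and the forces are near zero. I'll hand in.

```bash
python3 -c "
from bench import ticket; print(ticket.hand_in())"
```

```text
the job is handed in; nothing more can be done
None
```

The job is handed in at about 14 s: the thermometer is held upright with its tip in the middle of the green mug, about 48 mm above the worktop by calculation (the tip is hidden inside the mug); I turned it upright by pressing the stem lightly (about 2–3 N) against the fixed dock, and neither mug was touched.

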